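# Draw the bolt and open the second cupboard leaf

### The arm

A 6-joint arm with a two-finger parallel gripper is mounted at the origin on the work surface. World frame = base frame: x ahead of the robot, y to its left, z up, the work surface at z = 0. Lengths are in m, angles in rad, forces in N, time in s.
With the tool pointing down it reaches from about 0.35 to 0.725 m from the base axis. Payload 4.3 kg.
Tool frame: the origin (TCP) lies between the finger pads; the fingertips stand 17 mm ahead of it and the grasp point (between the pads) lies 2 mm behind it; z points along the fingers, y is the line along which they close (so a half turn about z gives the same grasp; the last joint's range is limited). The gripper opens to 85 mm and grips with 20 to 120 N. Pads are 22 mm wide; open, the fingers measure 114 mm over their backs; the gripper's body (76 mm by 85 mm) begins 54 mm behind the grasp point. The pads swing forward as they close: fully open they stand 13 mm farther back than shut.
Start: joints at [-1.289, 0.377, 0.081, 1.274, 0, 1.46], TCP at [0.22, -0.531, 0.248] pointing down, gripper open.
Joint ranges: [-2.72, 2.72], [-0.84, 1.66], [-1.02, 1.22], [-1.77, 2.12], [-1.37, 1.28], [-3.14, 3.14]. Speed limits (rad/s): [2.57, 2.57, 3.14, 3.14, 3.14, 3.14].

### API

Orientations are given as a unit quaternion [x, y, z, w].
In Python, from rig import robot gives the robot as it stands.
- The arm moves only by the tool drive_tool, never from a script. Its arguments are lists of equal length, an entry for each row: "xyz": the shift along the tool's x, y, z in cm, a list of three; "spin": the turn about the tool's z in degrees. In form: {"xyz": [[tx, ty, tz], ...], "spin": [spin, ...]}. A call has 1 to 8 rows; each row is the pose to reach, as a shift and turn from the pose commanded when the call began, along the tool's axes at that moment; what a row does not reach only later rows make up. A row lasts 1/12 s, in which the tool goes at most 41.7 mm and 7.16 degrees, less where a joint would pass 70% of its speed; a pose out of reach is approached as far as the arm can. A call with a gripper value outside its range is refused whole. "grip" is the closure, from 0 (fully open) to 1 (shut), set as the call begins (left out, the last holds). The fingers move at their own pace and stop on an object; "newtons" is the grip in N (left out, the last holds). Time passes only in rows, so rows that repeat a pose let the fingers close. It gives the time, the measured TCP pose, the force, the opening and the grip force at its end, in the units of the state.
- robot.get_obs(): the state, without advancing time (a new reading comes with each control period).
- robot.get_image(name): name is "scene" or "top" or "wrist"; returns the picture (384x512x3 uint8, blue, green, red); there is no depth.
- robot.camera_model(name): a dict with "intrinsics" (3x3 intrinsics, pixels), "view" (4x4, takes a point from world to camera coordinates). Camera axes: x right, y up, looking along -z (the intrinsics and any distortion apply to the point x, -y, -z); pixel columns grow to the right and rows downward; lengths in m; the calibration is good to about 2 mm. A picture is of the moment at which its call begins: read the wrist's pose just before it. camera_model takes no time and is no camera call; for the wrist camera it gives the pose at the moment of the call.
- robot.finish_job(): hands the job in; it is judged then, once.
The state is a dict: "time_s": time; "joint_positions": joint angles; "joint_velocities": joint speeds; "tau": joint torques, N m; "eef_pos": TCP position; "tcp_rot": TCP orientation; "contact_force": force on the tool from outside, world axes, zero at the start; "wrist_torque": the same for the moment, N m; "finger_gap": finger opening in m; "gripper_force": force on a finger pad.
Only numpy, scipy, OpenCV 4.12 (cv2) and the standard library are available. Lean on these libraries where they do the work, as an engineer would, in place of code of your own. Each camera call takes 0.05 s, during which the arm holds its last target. There are 200 camera calls.

### The job

The right-hand leaf of the little wooden cupboard already stands open, but the left-hand leaf is still shut and bolted at its top. Slide its steel bolt all the way down, clear of the keeper, while the leaf is still shut, then swing that leaf wide open, about square to the cupboard or further, and leave it standing open with the bolt still drawn, so that the wide tray can be taken out later. Leave everything standing around, on and in the cupboard where it is, and knock nothing over.

Things in the scene. Friction and masses are not known exactly. Their poses are not given: they have to be found in the camera images.
- cupboard: wooden two-leaf cupboard, fixed, 200 deep (x) x 420 wide (y) x 230 mm high; origin at the centre of its underside. Its -x side is the front, towards the robot; +y is its left as the robot sees it. The front of the top board and of the shut leaves is at x = -100 mm; only the handles, the bolt and its keeper stand out of it.
- keeper_mid (a point): middle of the front bar of the keeper, a fixed steel staple on the front edge of the cupboard's top board, 32 mm to the +y side of the middle: 38 mm wide, standing 24 mm out of the front face, from 214 to 228 mm above the shelf. The bolt passes up through it. Axes as the cupboard's.
- passive_leaf (a joint): opening angle of the left-hand (+y) leaf, rad: 0 shut, grows as the free edge swings towards the robot, stop at 1.9. Leaf 195 mm wide, 16 mm thick, 36 to 210 mm above the shelf; upright hinge axis on the front face, 197 mm to the +y side of the middle. Stays where left (hinge friction 0.12 N m). With the bolt in the keeper it gives only some 0.02 rad.
- passive_leaf_hinge (a point): point on the left-hand leaf's hinge axis at handle height, 195 mm above the shelf. Its axes turn with the leaf: -y runs along the leaf from hinge to free edge, -x points out of its front face; at angle 0 they are the cupboard's axes.
- passive_leaf_handle (a point): middle of the left-hand leaf's handle: level steel bar 12 mm thick, 80 mm long along the leaf, centre line 45 mm out from the face, 195 mm above the shelf, 85 mm from the hinge axis. Level posts at its ends (45 and 125 mm from the hinge) run to the face. The gap between bar and face is 39 mm deep, 68 mm long, open above and below. Axes as the leaf's.
- bolt (a joint): how far the bolt is drawn, in m: 0 fully shot up into the keeper, 0.030 fully drawn (end stop). Its tip leaves the keeper at 0.020. It slides straight down along the leaf, held by about 4 N of friction, and stays where it is left; it starts shot or up to 6 mm drawn.
- bolt_thumb (a point): middle of the flat top of the bolt's thumb piece: level steel pad 50 mm wide along the leaf, 48 mm deep (26 to 74 mm out from the face; this point 50 mm out), 14 mm thick, on a neck from the upright 12 mm square bolt bar on the leaf's face, 165 mm from the hinge, near the free edge. Pad top 220 mm above the shelf when shot, 190 mm when drawn. Axes as the leaf's.
- active_leaf (a joint): opening angle (rad) of the right-hand (-y) leaf, the same size and handle, with no bolt; hinge axis on the front face, 197 mm to the -y side of the middle. It starts open at 1.7 to 2.2 (stop 2.3), out of the way.
- tray: flat steel tray, 130 x 300 x 16 mm, lying inside the cupboard across both halves; origin at the centre of its underside
- jar: glass jar with steel cap, 60 mm across, 103 mm high, standing on the tray in the open half; origin at the centre of its underside
- katori: small steel bowl, 84 mm across, 38 mm high, standing on the tray in the shut half of the cupboard; origin at the centre of its underside
- masala_dabba: round stainless spice tin, 182 mm across, 90 mm high with knob, on top of the cupboard above the already open half; origin at the centre of its underside
- glass_bottle: ribbed glass bottle with a hard stopper, 72 mm across, 209 mm high, on the shelf to the left (+y) of the cupboard; origin at the centre of its underside
- tumbler: steel tumbler, 72 mm across, 100 mm high, on the shelf in front of the cupboard's open half; origin at the centre of its underside
- spoon_rest: low wooden spoon rest, 110 x 75 x 16 mm, lying on the shelf in front of the cupboard; the leaf's lower edge (36 mm up) passes over it; origin at the centre of its underside

How it is judged:
By the outcome, as a careful person would: the job done as asked, in the order asked, and still so for the second after the job is handed in, with the robot touching nothing.
It also fails if it takes over 45 s, if anything falls off the work surface, if the arm or the gripper's body presses on something with over 40 N, if the wrist force passes 120 N, or if a joint passes its speed limit or range.

## Working session

There is one attempt and no reset: what is moved stays moved. The work goes in short steps, Python scripts to look and compute and a tool call to move; the robot and the scene stay as the last step left them, time stands still between calls to the robot, and variables do not carry over. Pictures are saved under pics/ and viewed, at most 10 in all, crops included, and the job is handed in when it is done.

Besides the shell and the picture viewer there is one more tool, called after "Request:" as name([rows], argument=value, ...), one row to a line, values as JSON. drive_tool: Moves the arm, as the interface text tells. Its arguments: {"type":"object","properties":{"xyz":{"type":"array"},"spin":{"type":"array"},"grip":{"type":"number"},"newtons":{"type":"number"}},"required":["xyz","spin"]}

```bash
ls; mkdir -p pics; python3 - <<'E'
from rig import robot
import cv2,numpy as np
o=robot.get_obs();print({k:np.round(v,3).tolist() for k,v in o.items()})
for n in("scene","top"):
    cv2.imwrite(f"pics/{n}0.png",robot.get_image(n));m=robot.camera_model(n);print(n,np.round(m["intrinsics"],2).tolist(),np.round(m["view"],4).tolist(),m.keys())
E
```

```text
pics
{'time_s': 0.0, 'joint_positions': [-1.289, 0.378, 0.08, 1.274, -0.0, 1.461], 'joint_velocities': [0.001, 0.001, -0.0, 0.001, -0.001, -0.0], 'tau': [-0.001, -46.361, 26.987, 0.021, -0.0, 0.0], 'eef_pos': [0.219, -0.531, 0.247], 'tcp_rot': [0.981, 0.195, -0.0, -0.001], 'contact_force': [0.376, 0.495, -0.138], 'wrist_torque': [-0.021, -0.018, 0.035], 'gripper_force': 0.0, 'finger_gap': 0.085}
scene [[348.1, 0.0, 253.07], [0.0, 348.1, 192.51], [0.0, 0.0, 1.0]] [[-0.5534, -0.8329, 0.0094, 0.317], [0.7895, -0.521, 0.3244, -0.503], [-0.2653, 0.1869, 0.9459, -0.7502], [0.0, 0.0, 0.0, 1.0]] dict_keys(['intrinsics', 'view'])
top [[400.87, 0.0, 252.85], [0.0, 400.87, 194.37], [0.0, 0.0, 1.0]] [[-0.0118, -0.9999, 0.0053, 0.0031], [0.9934, -0.0111, 0.1146, -0.6149], [-0.1145, 0.0067, 0.9934, -1.0423], [0.0, 0.0, 0.0, 1.0]] dict_keys(['intrinsics', 'view'])
```

View pics/scene0.png

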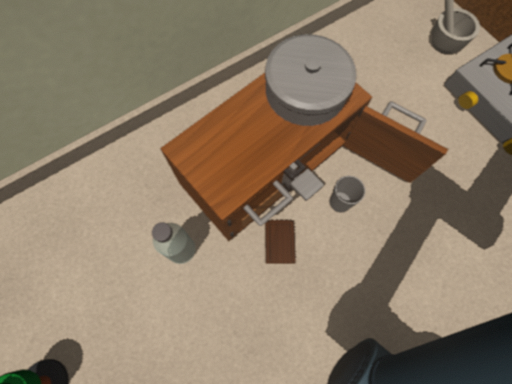

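View pics/top0.png

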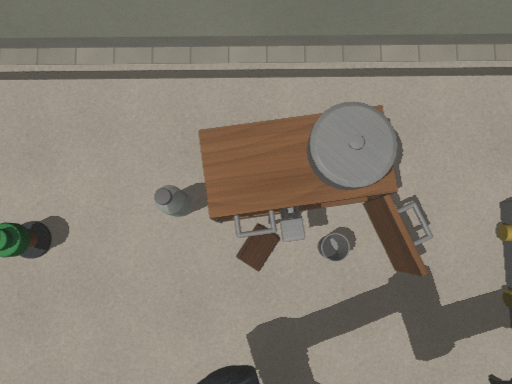

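The scene view shows the bottle left of the cupboard, with the tumbler and spoon rest in front. In the top view the cupboard top has corners near (200,129), (209,219) and (384,107). The pad is at about (292,230), the handle bar about (256,234), the tumbler (335,247) and the bottle (165,197).

```bash
cat > h.py <<'E'
import numpy as np,cv2
from rig import robot
def cast(n,px,z):
    m=robot.camera_model(n);K=m["intrinsics"];V=np.array(m["view"]);R=V[:3,:3];c=-R.T@V[:3,3]
    d=np.linalg.inv(K)@np.array([px[0],px[1],1.]);d=R.T@(d*[1,-1,-1]);return c+d*(z-c[2])/d[2]
def proj(n,P):
    m=robot.camera_model(n);V=np.array(m["view"]);p=V[:3,:3]@np.asarray(P)+V[:3,3];q=np.array(m["intrinsics"])@(p*[1,-1,-1]);return q[:2]/q[2]
E
python3 - <<'E'
from h import *
im=cv2.imread("pics/top0.png");hsv=cv2.cvtColor(im,cv2.COLOR_BGR2HSV)
m=cv2.inRange(hsv,(5,110,75),(18,255,255));
n,l,s,c=cv2.connectedComponentsWithStats(m);
for i in range(1,n):
    if s[i,4]>80:print(s[i],c[i])
# top face edges: front edge (bottom of bright region), cols 214-285; back edge rows; left edge
big=(l==1+np.argmax(s[1:,4]))
fe=[(x,np.where(big[:,x])[0].max()) for x in range(214,232,2)]
be=[(x,np.where(big[:,x])[0].min()) for x in range(206,310,8)]
le=[(np.where(big[y])[0].min(),y) for y in range(133,216,6)]
print(fe,be,le,sep="\n")
for nm,e in(("back",be),("left",le)):
    P=np.array([cast("top",p,.23)[:2] for p in e]);vx,vy,x0,y0=cv2.fitLine(P.astype(np.float32),cv2.DIST_HUBER,0,.001,.001).ravel();print(nm,np.degrees(np.arctan2(vy,vx)),x0,y0)
cv2.imwrite("pics/crop0.png",cv2.resize(im[180:290,190:350],None,fx=5,fy=5,interpolation=cv2.INTER_CUBIC))
E
```

```text
[  199   114   198   104 10921] [269.36104752 169.11372585]
[383 194  45  82 578] [404.90311419 234.48096886]
[(214, np.int64(217)), (216, np.int64(216)), (218, np.int64(216)), (220, np.int64(216)), (222, np.int64(216)), (224, np.int64(215)), (226, np.int64(215)), (228, np.int64(215)), (230, np.int64(214))]
[(206, np.int64(129)), (214, np.int64(128)), (222, np.int64(127)), (230, np.int64(126)), (238, np.int64(125)), (246, np.int64(124)), (254, np.int64(123)), (262, np.int64(122)), (270, np.int64(121)), (278, np.int64(120)), (286, np.int64(118)), (294, np.int64(117)), (302, np.int64(116))]
[(np.int64(200), 133), (np.int64(200), 139), (np.int64(201), 145), (np.int64(201), 151), (np.int64(203), 157), (np.int64(203), 163), (np.int64(204), 169), (np.int64(205), 175), (np.int64(206), 181), (np.int64(206), 187), (np.int64(207), 193), (np.int64(207), 199), (np.int64(209), 205), (np.int64(210), 211)]
back -82.92606 0.75166774 0.01252725
left 7.5904527 0.64252186 0.10373546
```

View pics/crop0.png

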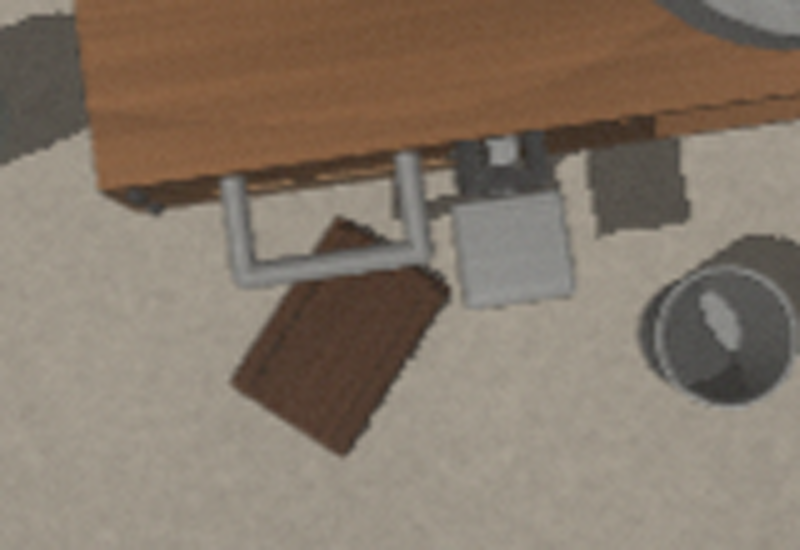

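Crop (5x, offset 190,180): the pad spans about (453..575, 195..307), and the bar runs (240,275) to (425,255). The cupboard yaw is about 7.2°. Next I'll compute its pose and cross-check.

```bash
python3 - <<'E'
from h import *
a=np.radians(7.2)
ex=np.array([np.cos(a),np.sin(a)]);ey=np.array([-np.sin(a),np.cos(a)])
back=np.array([.75167,.01253]);left=np.array([.64252,.10374])
u=back@ex-.1; v=left@ey-.21
fr=np.array([cast("top",p,.23)[:2] for p in[(214,217),(222,216),(230,214.5)]])@ex
print("front u",fr+.1,"back u",u)
C=u*ex+v*ey;print("C",C)
w=lambda x,y,z:np.r_[C+x*ex+y*ey,z]
crop=lambda p:np.array(p)/5+[190,180]
for nm,P in dict(pad=w(-.150,.032,.217),handle=w(-.145,.112,.195),corner=w(-.1,.21,.23),keep=w(-.124,.032,.221)).items():
    print(nm,P,"top crop",(proj("top",P)-[190,180])*5,"scene",proj("scene",P))
for z in(.22,.214):print("pad meas",cast("top",crop((514,250)),z))
q=cast("top",crop((333,267)),.197);print("bar meas",q,(q[:2]-C)@ex,(q[:2]-C)@ey)
for nm,p,z in(("bottle",(163,196),.2),("tumb",crop((727,336)),.1),("dabba",(356,142),.32)):
    q=cast("top",p,z);print(nm,q,"cup",(q[:2]-C)@ex,(q[:2]-C)@ey)
print("hinge",w(-.1,.197,0),"gapmid",w(-.1195,.112,.195))
E
```

```text
front u [0.64975335 0.64953234 0.65039564] back u 0.6473132829536142
C [ 0.66572243 -0.10499792]
pad [ 0.51289456 -0.09205024  0.217     ] top crop [518.34917808 251.77024283] scene [308.81883478 182.38463595]
handle [ 0.50782848 -0.0120544   0.195     ] top crop [336.75756028 266.3169617 ] scene [276.74310629 208.61139738]
corner [0.54019098 0.09081284 0.23      ] top crop [101.53548209 193.17611903] scene [223.76903279 218.49499819]
keep [ 0.53868955 -0.08879158  0.221     ] top crop [510.56832557 192.99786552] scene [300.2017077  172.50033489]
pad meas [ 0.51362174 -0.08982972  0.22      ]
pad meas [ 0.51377159 -0.09045973  0.214     ]
bar meas [ 0.50750558 -0.01032065  0.197     ] -0.14510305723106381 0.11376054498224066
bottle [0.5944868  0.20119992 0.2       ] cup -0.0322971565162074 0.31271157405237077
tumb [ 0.47269921 -0.20759733  0.1       ] cup -0.20436028819541469 -0.07759815188329847
dabba [ 0.68554517 -0.21028937  0.32      ] cup 0.0064699124486991035 -0.1069456364558778
hinge [0.54182032 0.07791535 0.        ] gapmid [ 0.5331274 -0.0088584  0.195    ]
```

Request:
drive_tool([
  [0, 0, -4],
  [0, 0, -8],
  [0, 0, -11],
  [3.14, -2.1, -11],
  [6.28, -4.2, -11],
  [9.4, -6.3, -11],
  [12.6, -8.4, -11],
  [15.7, -10.5, -11],
], spin=[0, 0, 0, 3, 6, 9, 12, 15.3], grip=1, newtons=30)

```text
time_s: 0.77
eef_pos: [0.3251, -0.3728, 0.358]
tcp_rot: [0.998, 0.061, -0.0, -0.0]
contact_force: [1.0, -0.7, 0.2]
finger_gap: -0.0001
gripper_force: 0.0
```

Request:
drive_tool([
  [2.6, -3, 0],
  [5.2, -6, 0],
  [7.8, -9, 0],
  [10.4, -12, 0],
  [13, -15, 0],
  [15.6, -18, 0],
  [18.2, -21, 0],
  [20.5, -24, 0],
], spin=[0, 0, 0, 0, 0, 0, 0, 0])

```text
time_s: 1.43
eef_pos: [0.4989, -0.1088, 0.3578]
tcp_rot: [0.998, 0.063, -0.0, -0.0]
contact_force: [0.0, 0.3, 1.0]
finger_gap: 0.0001
gripper_force: 0.0
```

Request:
drive_tool([
  [1.7, -1.7, 0],
  [1.7, -1.7, 3],
  [1.7, -1.7, 6],
  [1.7, -1.7, 8.5],
  [1.7, -1.7, 9.5],
  [1.7, -1.7, 9.5],
], spin=[0, 0, 0, 0, 0, 0])

```text
time_s: 1.93
eef_pos: [0.5106, -0.0909, 0.2597]
tcp_rot: [0.998, 0.063, -0.003, -0.001]
contact_force: [-0.3, 0.4, 0.0]
finger_gap: 0.0003
gripper_force: 0.0
```

```bash
python3 - <<'E'
from h import *
o=robot.get_obs();print(o["eef_pos"],o["tcp_rot"],o["contact_force"])
a=robot.get_image("scene")[120:250,200:380];b=robot.get_image("top")[170:300,190:370]
cv2.imwrite("pics/c1.png",cv2.resize(np.hstack([a,b]),(800,289),interpolation=cv2.INTER_CUBIC))
E
```

```text
[ 0.51056596 -0.09094753  0.25966159] [ 0.99803767  0.0625118  -0.0034046  -0.00122398] [-0.32556871  0.3911861   0.02875203]
```

View pics/c1.png

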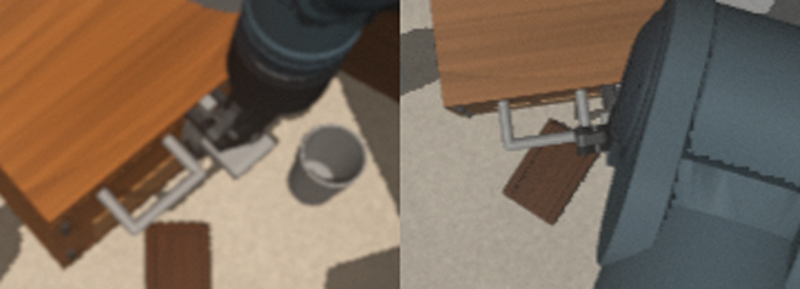

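The scene view (left half) shows the closed fingers above the pad, near (235,125), and clear of the keeper. Now I'll press down.

Request:
drive_tool([
  [0, 0, 0],
  [0, 0, 1],
  [0, 0, 2],
  [0, 0, 2.5],
  [0, 0, 3],
  [0, 0, 3.5],
  [0, 0, 4],
  [0, 0, 4],
], spin=[0, 0, 0, 0, 0, 0, 0, 0])

```text
time_s: 2.7
eef_pos: [0.5125, -0.0918, 0.2223]
tcp_rot: [0.998, 0.062, -0.0, -0.0]
contact_force: [-0.6, -0.3, 0.2]
finger_gap: 0.0001
gripper_force: 0.0
```

Request:
drive_tool([
  [0, 0, 0.4],
  [0, 0, 0.8],
  [0, 0, 1.2],
], spin=[0, 0, 0])

```text
time_s: 2.95
eef_pos: [0.513, -0.0919, 0.2112]
tcp_rot: [0.998, 0.062, 0.0, 0.0]
contact_force: [-1.3, 0.3, 4.6]
finger_gap: 0.0001
gripper_force: 1.8
```

Request:
drive_tool([
  [0, 0, 0.2],
  [0, 0, 0.4],
  [0, 0, 0.5],
  [0, 0, 0.5],
], spin=[0, 0, 0, 0])

```text
time_s: 3.28
eef_pos: [0.5131, -0.0919, 0.207]
tcp_rot: [0.998, 0.062, 0.0, 0.0]
contact_force: [-2.2, 0.1, 7.4]
finger_gap: -0.0002
gripper_force: 3.5
```

Request:
drive_tool([
  [0, 0, 0.2],
  [0, 0, 0.3],
  [0, 0, 0.3],
], spin=[0, 0, 0])

```text
time_s: 3.53
eef_pos: [0.5132, -0.092, 0.2068]
tcp_rot: [0.998, 0.062, 0.002, 0.001]
contact_force: [-8.2, 1.9, 24.5]
finger_gap: 0.0001
gripper_force: 11.9
```

End stop reached: 24 N at tip height 0.190. Next I'll lift and go over the handle gap.

Request:
drive_tool([
  [0, 0, -3],
  [0, 0, -7],
  [0, 0, -7.5],
  [1, -2.7, -7.5],
  [2, -5.4, -7.5],
  [3, -8.1, -7.5],
  [3, -8.1, -7.5],
  [3, -8.1, -7.5],
], spin=[0, 0, 0, 0, 0, 0, 0, 0])

```text
time_s: 4.2
eef_pos: [0.5328, -0.0066, 0.2778]
tcp_rot: [0.998, 0.064, -0.0, 0.0]
contact_force: [0.2, -0.5, 0.4]
finger_gap: -0.0
gripper_force: 0.0
```

```bash
python3 - <<'E'
from h import *
o=robot.get_obs();print(o["eef_pos"],o["tcp_rot"],o["contact_force"])
a=robot.get_image("scene")[120:250,200:380];b=robot.get_image("wrist");print(b.shape)
cv2.imwrite("pics/c2.png",np.hstack([cv2.resize(a,(415,300),interpolation=cv2.INTER_CUBIC),cv2.resize(b,(385,300))]))
E
```

```text
[ 0.53281071 -0.00664536  0.27779492] [ 9.97970611e-01  6.36759424e-02 -1.15722777e-04  1.43813097e-04] [ 0.2149641  -0.51069688  0.39716301]
(384, 512, 3)
```

View pics/c2.png

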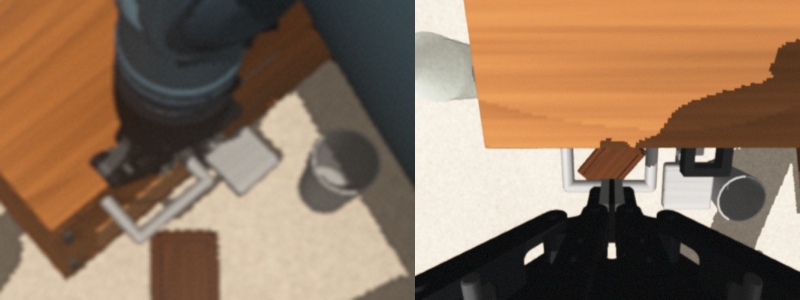

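The wrist view shows the fingertips laterally centred on the handle (610,185) and the bolt lowered out of the keeper (705,160). I'll descend into the gap.

Request:
drive_tool([
  [0, 0, 2.5],
  [0, 0, 4.5],
  [0, 0, 5.3],
  [0, 0, 6],
  [0, 0, 6.5],
  [0, 0, 6.5],
], spin=[0, 0, 0, 0, 0, 0])

```text
time_s: 4.8
eef_pos: [0.5323, -0.0082, 0.2128]
tcp_rot: [0.998, 0.062, -0.0, -0.0]
contact_force: [-0.6, -0.3, 0.0]
finger_gap: -0.0002
gripper_force: 0.0
```

Request:
drive_tool([
  [0, 0, 0.6],
  [0, 0, 1.2],
  [0, 0, 1.8],
  [0, 0, 1.8],
], spin=[0, 0, 0, 0])

```text
time_s: 5.13
eef_pos: [0.5319, -0.0076, 0.1941]
tcp_rot: [0.998, 0.062, -0.001, -0.0]
contact_force: [0.0, 0.1, 0.2]
finger_gap: -0.0002
gripper_force: 0.0
```

Request:
drive_tool([
  [-1.1, -0.4, 0],
  [-2.1, -0.8, 0],
  [-3.1, -1.5, 0],
  [-4, -2.2, 0],
  [-4.8, -3, 0],
  [-5.4, -3.9, 0],
  [-5.9, -5, 0],
  [-6.3, -6, 0],
], spin=[0, 0, 0, 0, 0, 0, 0, 0])

```text
time_s: 5.8
eef_pos: [0.464, 0.0441, 0.1964]
tcp_rot: [0.998, 0.062, 0.002, 0.001]
contact_force: [5.5, -1.4, 1.8]
finger_gap: 0.0002
gripper_force: 2.2
```

```bash
python3 - <<'E'
from h import *
o=robot.get_obs();print(o["eef_pos"],o["tcp_rot"],o["contact_force"])
a=robot.get_image("scene")[120:270,150:380]
cv2.imwrite("pics/c3.png",cv2.resize(a,None,fx=3,fy=3,interpolation=cv2.INTER_CUBIC))
E
```

```text
[0.46402187 0.04413267 0.19638846] [9.98061998e-01 6.21846523e-02 2.17445518e-03 7.67633139e-04] [ 5.48927425 -1.43326893  1.78513427]
```

View pics/c3.png

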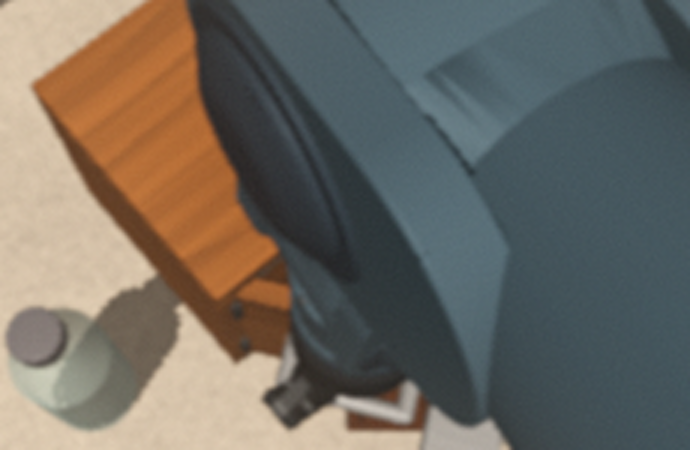

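The leaf is following, with the handle at (370,405) around the finger and the bottle clear. I'll carry on along the arc.

Request:
drive_tool([
  [-0.2, -1.1, 0],
  [-0.4, -2.3, 0],
  [-0.3, -3.4, 0],
  [-0.1, -4.5, 0],
  [0.3, -5.6, 0],
  [0.7, -6.7, 0],
  [1.5, -7.9, 0],
  [1.5, -7.9, 0],
], spin=[0, 0, 0, 0, 0, 0, 0, 0])

```text
time_s: 6.52
eef_pos: [0.4667, 0.1225, 0.1944]
tcp_rot: [0.998, 0.064, -0.002, 0.002]
contact_force: [-0.3, -6.9, 2.6]
finger_gap: 0.0001
gripper_force: 3.6
```

```bash
python3 - <<'E'
from h import *
o=robot.get_obs();print(o["eef_pos"],o["tcp_rot"],o["contact_force"])
a=robot.get_image("top")[150:300,130:360];b=robot.get_image("wrist")
cv2.imwrite("pics/c4.png",np.hstack([cv2.resize(a,(415,270),interpolation=cv2.INTER_CUBIC),cv2.resize(b,(360,270))]))
E
```

```text
[0.46665701 0.12248351 0.19443282] [ 0.99793704  0.06411718 -0.00220261  0.00240669] [-0.32325406 -6.85521526  2.56633975]
```

View pics/c4.png

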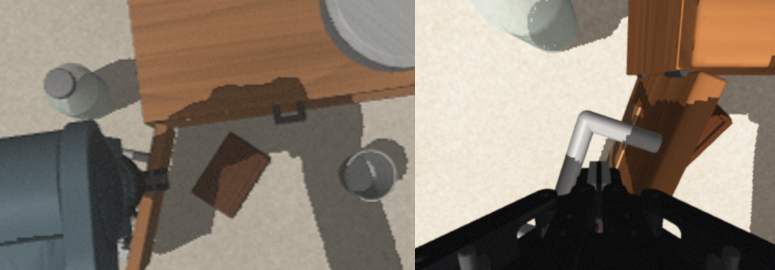

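The leaf stands at about 105° (top view, leaf from (160,122) to (140,270)), past square. The tumbler, rest and bottle are unmoved. I'll relax the finger and lift out.

Request:
drive_tool([
  [0, 0.3, 0],
  [0, 0.5, 0],
  [0, 0.5, -1],
  [0, 0.5, -3],
  [0, 0.5, -6],
  [0, 0.5, -10],
  [0, 0.5, -14],
  [0, 0.5, -14],
], spin=[0, 0, 0, 0, 0, 0, 0, 0])

```text
time_s: 7.28
eef_pos: [0.4707, 0.1189, 0.3426]
tcp_rot: [0.998, 0.063, 0.005, -0.001]
contact_force: [0.7, -0.4, -0.0]
finger_gap: -0.0003
gripper_force: 0.0
```

Request:
drive_tool([
  [-3, -3, 0],
  [-5, -6, 0],
  [-7, -9, 0],
  [-9, -12, 0],
  [-10, -15, 0],
  [-11, -18, 0],
  [-11, -20, 0],
  [-11, -20, 0],
], spin=[0, 0, 0, 0, 0, 0, 0, 0])

```text
time_s: 7.95
eef_pos: [0.3715, 0.1385, 0.3353]
tcp_rot: [0.996, 0.086, -0.002, -0.017]
contact_force: [0.0, -0.2, 0.4]
finger_gap: -0.0
gripper_force: 0.0
```

```bash
python3 - <<'E'
from h import *
o=robot.get_obs();print(o["eef_pos"],o["contact_force"])
a=robot.get_image("top")[90:300,130:430];b=robot.get_image("scene")
cv2.imwrite("pics/c5.png",np.hstack([cv2.resize(a,(415,290),interpolation=cv2.INTER_CUBIC),cv2.resize(b,(385,290))]))
E
```

```text
[0.37153996 0.13854782 0.33533212] [ 0.00863838 -0.24966253  0.40502154]
```

View pics/c5.png

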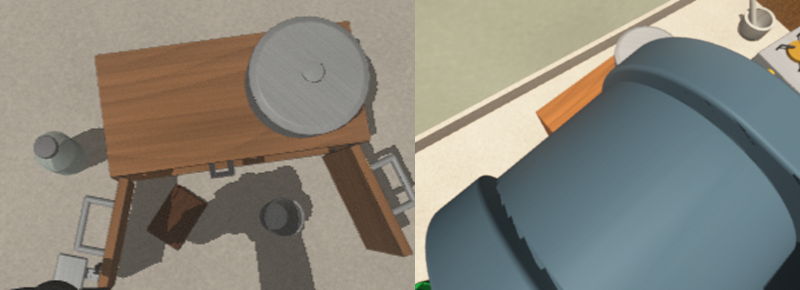

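The left leaf stands past square, from (125,180) to (105,285), with the bolt pad near (70,265). Nothing else has moved, and the gripper is 10 cm clear above.

```bash
python3 -c "
from rig import robot
print(robot.finish_job())"
```

```text
the job is handed in; nothing more can be done
None
```

The left leaf's bolt was drawn down to its end stop while the leaf was shut, the leaf was then swung to about 105° and left standing open, nothing else looked moved in the last picture, and the job is handed in.

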